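# Start the nursery tray shaker

### The job

Get the tray shaker going, in this order: press the raised pad of the tray clamp down until the clamp lies flat over the tray, then push down the raised half of the big rocker on the switch box until it is fully over, then press the low flat button on the twin-button box all the way in and let it spring back. Do not press the tall mushroom button beside it, and only touch and press: lift nothing, and leave the tray, jar, pots and other things standing where they are.

Things in the scene. Friction and masses are not known exactly. Their poses are not given: they have to be found in the camera images.
- shaker: Grey tray shaker fixed to the bench, 300 (x) x 250 (y) mm; its deck is 60 mm above the bench and carries a black cell tray. Origin under its centre at bench level; its -x side, facing the robot, carries the clamp. Its place and yaw vary.
- clamp_hinge (a point): Axis of the clamp's hinge, at the middle of the shaker's -x edge, 119 mm above the bench; the axis runs along the shaker's y.
- clamp_pad (a point): Centre of the upper face of the bare-metal clamp pad (46 mm along the arm, 56 mm wide, 8 mm thick), 77 mm out along the clamp arm from the hinge; the arm points to the shaker's +x and at the start is raised. Pressed down flat, the pad's upper face lies 123 mm above the bench. Moves with the clamp.
- clamp (a joint): Clamp angle in rad: 0 fully raised (43 degrees above level), 0.75 flat over the tray (end stop). Grows as the pad is pressed down, starts between 0 and 0.2; a friction hinge that stays where it is left, about 3 to 5 N at the pad.
- switch_box: Grey box fixed to the bench, 150 (x) x 85 (y) x 50 mm high, with a black V-shaped rocker on top. Origin under its centre; the rocker's raised half is on the box's +x side. Any yaw, on the robot's left or right.
- rocker_raised (a point): On the upper face of the rocker half that is raised at the start, 28 mm along it from the pivot (the half is 44 mm long and 44 mm wide). The pivot is over the box's origin, 56 mm above the bench. Pressed fully, this half's face lies level, 61 mm above the bench. Moves with the rocker.
- rocker (a joint): Rocker angle in rad: 0 off (the box's +x half raised 25 degrees, the other level), 0.44 on (+x half level, end stop). Friction holds it where it is left; about 2 to 6 N to push.
- button_box: Grey box fixed to the bench, 160 (x) x 85 (y) x 50 mm high, with two grey push buttons on top, 76 mm apart: low flat one on its +x side, tall mushroom on its -x side. Origin under its centre. Any yaw, on the other side of the shaker from the switch box.
- start_top (a point): Centre of the top of the low flat round button (42 mm across), 62 mm above the bench at rest, 12 mm above its box.
- start (a joint): Travel of the low flat button in m: 0 at rest, 0.006 fully in; springs back, about 5 N to press fully.
- stop_top (a point): Centre of the top of the tall mushroom button (52 mm across), 88 mm above the bench at rest, 38 mm above its box. Not to be pressed.
- stop (a joint): Travel of the mushroom button in m: 0 at rest, 0.006 fully in.
- tray: Loose, empty black cell tray, 185 x 230 x 45 mm, lying in the shaker's low rails; origin at the centre of its underside.
- jar: Amber jar, 54 mm across, 85 mm high, standing on the shaker's far ledge; origin under its base.
- claypot: Small clay pot, 68 mm across, 58 mm high, on the shaker's far ledge; origin under its base.
- mug: White mug, 72 mm across, 85 mm high, between the robot and the shaker; origin under its base.
- block: Wooden hand block with a ridge, 60 x 50 mm, 52 mm high, between the robot and the shaker; origin under its base.
- spray: White bottle, 68 mm across, 190 mm high, far left of the bench; origin under its base.
- pots: Nested grey plant pots, 84 mm across, 98 mm high, far right of the bench; origin under its base.
There are look-alikes about, which are no part of the job. What is shaped like the switch_box but orange is not meant.

How it is judged:
By the outcome, as a careful person would: the job done as asked, in the order asked, and still so for the second after the job is handed in, with the robot touching nothing.
It also fails if it takes over 56 s, if anything falls off the work surface, if the arm or the gripper's body presses on something with over 40 N, if the wrist force passes 120 N, or if a joint passes its speed limit or range.

### The arm

A 7-joint arm with a two-finger parallel gripper is mounted at the origin on the work surface. World frame = base frame: x ahead of the robot, y to its left, z up, the work surface at z = 0. Lengths are in m, angles in rad, forces in N, time in s.
With the tool pointing down it reaches from about 0.4 to 0.925 m from the base axis. Payload 4.1 kg.
Tool frame: the origin (TCP) lies on the centre line of the jaws, within the pads' length; the fingertips stand 25 mm ahead of it and the grasp point (between the pads) lies 6 mm ahead of it (ctrl.tip_extent is the distance from the TCP to the fingertips, in m); z points along the fingers, y is the direction in which the jaws open and shut (so a half turn about z gives the same grasp; the last joint's range is limited). The gripper opens to 85 mm and grips with 20 to 120 N. Pads are 22 mm wide; open, the fingers measure 114 mm over their backs; the gripper's body (76 mm by 85 mm) begins 54 mm behind the grasp point. The pads swing forward as they close: fully open they stand 13 mm farther back than shut.
Start: joints at [-1.263, 0.398, 0.045, 1.537, -0.019, 1.207, -0.051], TCP at [0.257, 0.597, 0.256] pointing down, gripper open.
Joint ranges: [-2.82, 2.82], [-0.49, 2.23], [-1.37, 1.46], [0, 2.46], [-1.36, 4.5], [0.23, 2], [-2.94, 2.94]. Speed limits (rad/s): [2.57, 2.57, 3.14, 3.14, 3.14, 3.14, 3.14].

### API

Orientations are given as a unit quaternion [x, y, z, w].
In Python, from workcell import read_state, vision, ctrl gives the robot as it stands.
- The arm moves only by the tool carry_out, never from a script. Its argument "targets" is a list of rows, each a list of 2 entries, a list of its own where there are three numbers: the shift along the world's x, y, z in cm, then the turn, a rotation vector about the world's x, y, z in rad. In form: [[[x, y, z], [rx, ry, rz]], ...]. A call has 1 to 12 rows; each row shifts and turns the commanded pose from where the row before left it; what a row does not reach is not made up. A row lasts 1/12 s, in which the tool goes at most 41.7 mm and 7.16 degrees, less where a joint would pass 70% of its speed; a pose out of reach is approached as far as the arm can. A call with a gripper value outside its range is refused whole. "gripper" is the finger opening in cm, from 0 to 8.54, set as the call begins (left out, the last holds). The fingers move at their own pace and stop on an object; "newtons" is the grip in N (left out, the last holds). Time passes only in rows, so rows that do not move let the fingers close. It gives the time, the measured TCP pose, the force and the opening at its end, in the units of the state.
- read_state(): the state, without advancing time (a new reading comes with each control period).
- vision.grab_frame(name): name is "scene" or "top"; returns a dict with "img" (400x640x3 uint8, blue, green, red), "K" (3x3 intrinsics, pixels), "dist" ([k1, k2, p1, p2, k3] as OpenCV has them; the pictures are not rectified), "world_from_camera" (4x4, takes a point from camera to world coordinates). Camera axes: x right, y down, z forward; pixel columns grow to the right and rows downward; lengths in m; the calibration is good to about 2 mm. A picture is of the moment at which its call begins. There is no depth.
- ctrl.close_job(): hands the job in, once; it reports no verdict.
The state is a dict: "clock": time; "joints": joint angles; "qvel": joint speeds; "tau": joint torques, N m; "position": TCP position; "tool_rot": TCP orientation; "wrist_force": force on the tool from outside, world axes, zero at the start; "moment": the same for the moment, N m; "gripper_width": opening from 0.0 (shut) to 1.0 (fully open).
Only numpy, scipy, OpenCV 4.12 (cv2) and the standard library are available. Lean on these libraries where they do the work, as an engineer would, in place of code of your own. Each camera call takes 0.05 s, during which the arm holds its last target. There are 200 camera calls.

## Working session

There is one attempt and no reset: what is moved stays moved. The work goes in short steps, Python scripts to look and compute and a tool call to move; the robot and the scene stay as the last step left them, time stands still between calls to the robot, and variables do not carry over. Pictures are saved under pics/ and viewed, about 8 in all and at most 12, crops included, and the job is handed in when it is done.

Besides the shell and the picture viewer there is one more tool, called after "Emit:" by a JSON object that holds its "op" and its "data". carry_out: Moves the arm, as the interface text tells. Its arguments: {"type":"object","properties":{"targets":{"type":"array"},"gripper":{"type":"number"},"newtons":{"type":"number"}},"required":["targets"]}

```bash
mkdir -p pics; ls; python3 - <<'E'
from workcell import read_state, vision, ctrl
import cv2,numpy as np
for n in("scene","top"):
    f=vision.grab_frame(n); cv2.imwrite(f"pics/{n}1.png",f["img"])
    print(n,f["K"].tolist() if hasattr(f["K"],"tolist") else f["K"],f["dist"],np.round(f["world_from_camera"],3).tolist())
s=read_state();print(s,ctrl.tip_extent)
E
```

```text
pics
scene [[436.88414685080664, 0.0, 314.73431494301207], [0.0, 436.88414685080664, 196.17179122800974], [0.0, 0.0, 1.0]] [-0.07780999  0.          0.          0.          0.        ] [[-0.243, 0.791, -0.562, 1.305], [0.97, 0.188, -0.155, 0.23], [-0.017, -0.583, -0.812, 1.206], [0.0, 0.0, 0.0, 1.0]]
top [[518.9749528187956, 0.0, 321.4304845409943], [0.0, 518.9749528187956, 196.02868163794292], [0.0, 0.0, 1.0]] [-0.15711326  0.          0.          0.          0.        ] [[0.005, -0.988, 0.153, 0.321], [-1.0, -0.004, 0.008, 0.01], [-0.008, -0.153, -0.988, 1.519], [0.0, 0.0, 0.0, 1.0]]
{'clock': 0.1, 'joints': array([-1.26298401,  0.39911797,  0.04501819,  1.53772113, -0.01869804,
        1.20688317, -0.0507317 ]), 'qvel': array([ 0.00092018,  0.00025891,  0.00095934, -0.00227384,  0.00161972,
       -0.00097628, -0.00079124]), 'tau': array([ 3.78871278e-03, -4.76259255e+01,  1.36995312e+00, -2.54952854e+01,
        1.20995942e-02,  4.96119261e-03,  2.98640686e-06]), 'position': array([0.25695846, 0.59650364, 0.2553816 ]), 'tool_rot': array([ 2.01958213e-01,  9.79393767e-01, -8.46264003e-04, -1.16356785e-04]), 'wrist_force': array([-0.13394422, -0.55996109,  0.37325393]), 'moment': array([ 0.06381856, -0.00473322,  0.00736589]), 'gripper_width': 0.9960383488928365} 0.025
```

View pics/scene1.png

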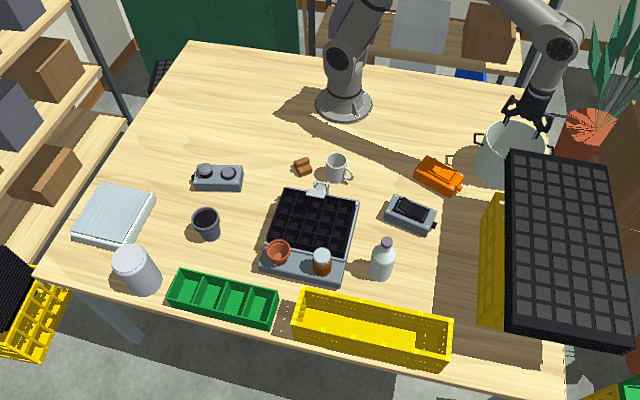

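View pics/top1.png

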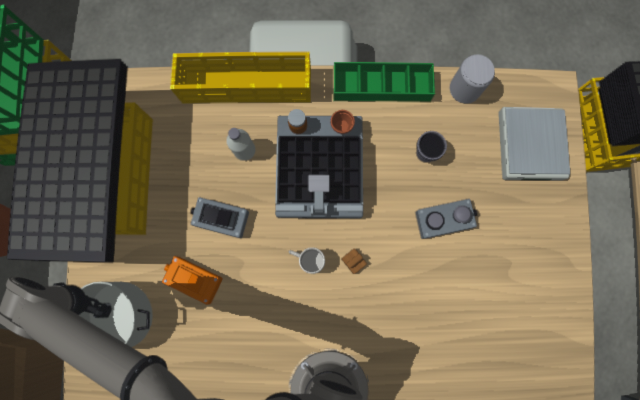

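The top view shows the shaker at (320,165) with the clamp pad at (319,183), a grey switch box at (220,217), an orange look-alike at (193,280) and the button box at (447,218). The switch-box candidates are grey (220,217) and orange (193,280). I take the grey one, because orange is excluded. I'll check this in an enlarged composite.

```bash
python3 - <<'E'
import cv2,numpy as np
t=cv2.imread("pics/top1.png");s=cv2.imread("pics/scene1.png")
def c(i,x,y,w=80,h=60): return cv2.resize(i[y-h//2:y+h//2,x-w//2:x+w//2],(400,300),interpolation=cv2.INTER_CUBIC)
cv2.imwrite("pics/comp.png",np.vstack([np.hstack([c(t,220,217),c(t,447,218)]),np.hstack([c(s,410,212),c(s,217,177)])]))
E
```

```text
(no output)
```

View pics/comp.png

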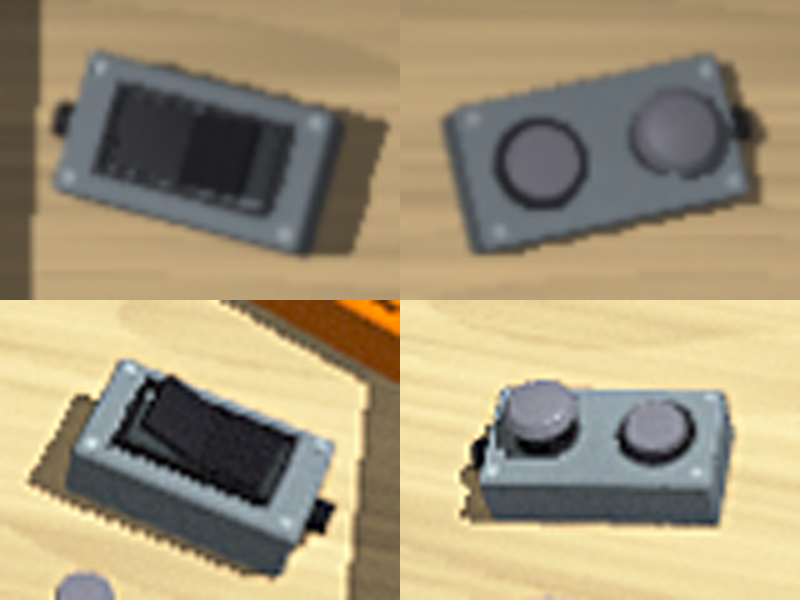

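The crop confirms three things:
- **Switch box:** it is the grey one. Its raised rocker half is on the right in the top view, away from the cable.
- **Flat button:** it is the left one in the top view, at about (434.6,220.4).
- **Mushroom:** it is on the right, at about (463,214), on the cable side.

Next I'll measure.

```bash
cat > h.py <<'E'
import cv2,numpy as np
from workcell import read_state, vision, ctrl
def ray(f,p):
    u=cv2.undistortPoints(np.array([[p]],float),f["K"],np.array(f["dist"]))[0,0]
    T=np.array(f["world_from_camera"]); return T[:3,3],T[:3,:3]@np.array([u[0],u[1],1])
def onz(f,p,z):
    o,d=ray(f,p); return o+d*(z-o[2])/d[2]
def tri(f,p,g,q):
    o,d=ray(f,p);o2,d2=ray(g,q)
    k=np.linalg.lstsq(np.c_[d,-d2],o2-o,rcond=None)[0]
    a,b=o+d*k[0],o2+d2*k[1]; return (a+b)/2,np.linalg.norm(a-b)
E
python3 - <<'E'
from h import *
np.set_printoptions(precision=4,suppress=True)
t=vision.grab_frame("top");s=vision.grab_frame("scene")
sw=np.array([onz(t,p,.05) for p in[(200,200.4),(243,211.4),(237,233.8),(193.4,222.4)]])
bb=np.array([onz(t,p,.05) for p in[(468.4,202),(473.6,224),(427,234.4),(421.6,211.6)]])
print("sw",sw.mean(0),sw[1]-sw[0],sw[2]-sw[3],"norms",np.linalg.norm(sw-np.roll(sw,1,0),axis=1))
print("bb",bb.mean(0),bb[0]-bb[3],bb[1]-bb[2],np.linalg.norm(bb-np.roll(bb,1,0),axis=1))
print("start",onz(t,(434.6,220.4),.062),onz(s,(177+ (657-400)/5,147+(426-300)/5),.062))
print("stop",onz(t,(463,214.4),.088),onz(s,(177+ (542-400)/5,147+(402-300)/5),.088))
def c(i,x,y,w=120,h=90): return cv2.resize(i[y-h//2:y+h//2,x-w//2:x+w//2],None,fx=400/w,fy=400/w,interpolation=cv2.INTER_CUBIC)
cv2.imwrite("pics/sh.png",np.hstack([c(t["img"],320,180,120,160),c(s["img"],315,220,120,160)]))
E
```

```text
sw [0.4868 0.3184 0.05  ] [-0.0313 -0.1265  0.    ] [-0.0317 -0.1278  0.    ] norms [0.0662 0.1303 0.0663 0.1317]
bb [ 0.4864 -0.3404  0.05  ] [ 0.0282 -0.1378  0.    ] [ 0.0297 -0.1367  0.    ] [0.1406 0.0652 0.1399 0.0669]
start [ 0.478  -0.2992  0.062 ] [ 0.4845 -0.2964  0.062 ]
stop [ 0.4922 -0.375   0.088 ] [ 0.5014 -0.3676  0.088 ]
```

View pics/sh.png

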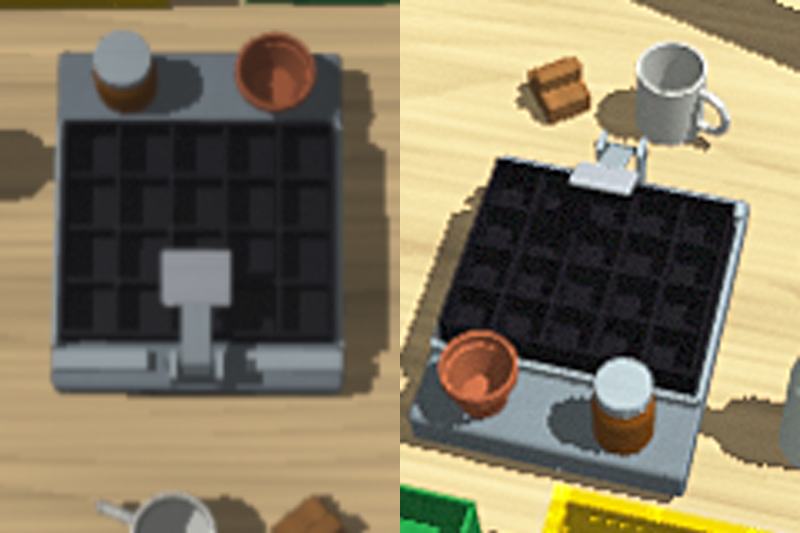

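The crop gives the pad centre at (318.8,183.1) in the top view and about (316.2,193.1) in the scene view. The clamp is still raised, and the mug and block stand in front of it.

```bash
python3 - <<'E'
from h import *
np.set_printoptions(precision=4,suppress=True)
t=vision.grab_frame("top");s=vision.grab_frame("scene")
p=(318.8,183.1)
print("tri",tri(t,p,s,(316.2,193.1)))
for z in(.16,.17,.175):print(onz(t,p,z))
T=lambda x,y:(260+x*.3,100+y*.3)
print("pad corners",*[onz(t,T(*c),.17) for c in[(161,251),(230,250),(231,304),(162,304)]])
print("far edge",onz(t,T(58,55),.06),onz(t,T(338,54),.06))
print("side edges",onz(t,T(53,385),.06),onz(t,T(343,385),.06))
print("hinge ends z.119",onz(t,T(196,370),.119))
print("mug",onz(t,(313,260),.085),"block",onz(t,(354,261),.05))
E
```

```text
tri (array([0.567 , 0.03  , 0.1556]), np.float64(0.0025252705935719837))
[0.5665 0.0287 0.16  ]
[0.5647 0.0286 0.17  ]
[0.5638 0.0285 0.175 ]
pad corners [0.5856 0.0565 0.17  ] [0.5866 0.0017 0.17  ] [0.5431 0.0008 0.17  ] [0.5429 0.0553 0.17  ]
far edge [0.7825 0.1526 0.06  ] [ 0.784  -0.0935  0.06  ]
side edges [0.4908 0.1512 0.06  ] [ 0.4918 -0.0953  0.06  ]
hinge ends z.119 [0.4968 0.0288 0.119 ]
mug [0.3651 0.0445 0.085 ] block [ 0.3638 -0.0702  0.05  ]
```

Emit:
{"op": "carry_out", "data": {"targets": [[[1.5,-2.8,0],[0,0,0]],[[1.5,-2.8,0],[0,0,0]],[[1.5,-2.8,0],[0,0,0]],[[1.5,-2.8,0],[0,0,0]],[[1.5,-2.8,0],[0,0,0]],[[1.5,-2.8,0],[0,0,0]],[[1.5,-2.8,0],[0,0,0]],[[1.5,-2.8,0],[0,0,0]],[[1.5,-2.8,0],[0,0,0]],[[1.5,-2.8,0],[0,0,0]]], "gripper": 0}}

```text
clock: 1.13
position: [0.4077, 0.3155, 0.2565]
tool_rot: [0.202, 0.979, 0.0, 0.0]
wrist_force: [0.6, 0.1, -0.2]
gripper_width: -0.002
```

Emit:
{"op": "carry_out", "data": {"targets": [[[1.5,-2.8,0],[0,0,0]],[[1.5,-2.8,0],[0,0,0]],[[1.5,-2.8,0],[0,0,0]],[[1.5,-2.8,0],[0,0,0]],[[1.5,-2.8,0],[0,0,0]],[[1.5,-2.8,0],[0,0,0]],[[1.5,-2.8,0],[0,0,0]],[[1.5,-2.8,0],[0,0,0]],[[1.5,-2.8,0],[0,0,0]],[[0.9,-2.0,0],[0,0,0]],[[0,0,0],[0,0,0]]]}}

```text
clock: 2.05
position: [0.5527, 0.0386, 0.2567]
tool_rot: [0.206, 0.979, -0.002, 0.001]
wrist_force: [0.3, -0.1, 0.4]
gripper_width: -0.002
```

Emit:
{"op": "carry_out", "data": {"targets": [[[0.5,-0.4,-2.0],[0,0,0]],[[0.5,-0.4,-2.0],[0,0,0]],[[0.3,-0.2,-1.8],[0,0,0]],[[0,0,-0.4],[0,0,0]],[[0,0,-0.4],[0,0,0]],[[0.1,0,-0.4],[0,0,0]],[[0.1,0,-0.4],[0,0,0]],[[0.1,0,-0.4],[0,0,0]],[[0,0,0],[0,0,0]]]}}

```text
clock: 2.8
position: [0.5679, 0.0355, 0.1786]
tool_rot: [0.202, 0.979, 0.0, 0.001]
wrist_force: [0.3, -0.1, 1.4]
gripper_width: 0.001
```

Emit:
{"op": "carry_out", "data": {"targets": [[[0.2,-0.2,-0.4],[0,0,0]],[[0.2,-0.2,-0.4],[0,0,0]],[[0.2,-0.1,-0.4],[0,0,0]],[[0.1,0,-0.4],[0,0,0]],[[0.1,0,-0.4],[0,0,0]],[[0.1,0,-0.4],[0,0,0]],[[0,0,-0.3],[0,0,0]],[[0,0,-0.2],[0,0,0]],[[0,0,0],[0,0,0]]]}}

```text
clock: 3.55
position: [0.576, 0.0296, 0.1487]
tool_rot: [0.202, 0.979, -0.0, -0.0]
wrist_force: [-0.1, -0.1, -0.3]
gripper_width: -0.002
```

Emit:
{"op": "carry_out", "data": {"targets": [[[0,0,-0.1],[0,0,0]],[[0,0,-0.1],[0,0,0]],[[0,0,-0.1],[0,0,0]],[[0,0,0],[0,0,0]]]}}

```text
clock: 3.88
position: [0.5761, 0.0294, 0.148]
tool_rot: [0.202, 0.979, 0.0, -0.0]
wrist_force: [-4.3, 0.3, 10.7]
gripper_width: -0.002
```

```bash
python3 - <<'E'
from h import *
t=vision.grab_frame("top");s=vision.grab_frame("scene")
def c(i,x,y,w=80,h=90): return cv2.resize(i[y-h//2:y+h//2,x-w//2:x+w//2],None,fx=5,fy=5,interpolation=cv2.INTER_CUBIC)
cv2.imwrite("pics/sh2.png",np.hstack([c(t["img"],320,180),c(s["img"],315,195)]))
E
```

```text
(no output)
```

View pics/sh2.png

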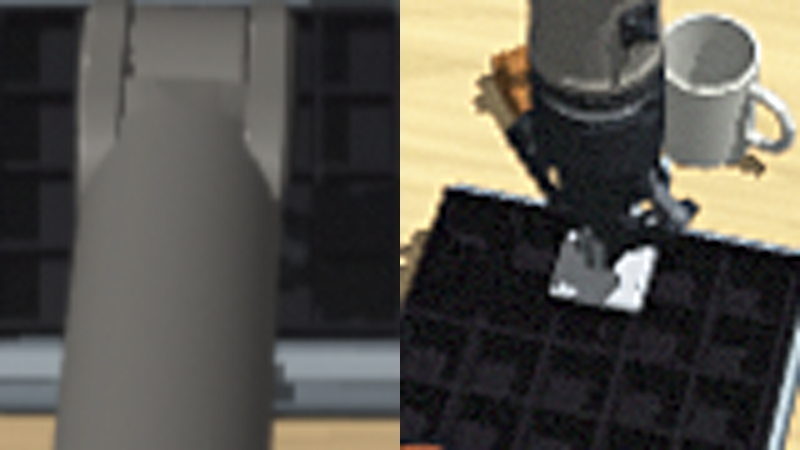

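The top view is blocked by the wrist. The scene view shows the pad lying flat over the tray at about (515,194) under the fingertip. The tip height of 123 mm and 10.7 N of force agree with the end stop. I'll press slightly more to seat it, then retreat.

Emit:
{"op": "carry_out", "data": {"targets": [[[0,0,-0.2],[0,0,0]],[[0,0,0],[0,0,0]],[[0,0,0.5],[0,0,0]],[[0,0,1.5],[0,0,0]],[[0,0,2.0],[0,0,0]],[[0,0,1.8],[0,0,0]],[[0,0,0],[0,0,0]]]}}

```text
clock: 4.57
position: [0.5783, 0.0294, 0.2058]
tool_rot: [0.202, 0.979, 0.001, 0.003]
wrist_force: [0.2, -0.6, 1.2]
gripper_width: 0.001
```

Emit:
{"op": "carry_out", "data": {"targets": [[[-1.1,2.9,0],[0,0,0]],[[-1.1,2.9,0],[0,0,0]],[[-1.1,2.9,0],[0,0,0]],[[-1.1,2.9,0],[0,0,0]],[[-1.1,2.9,0],[0,0,0]],[[-1.1,2.9,0],[0,0,0]],[[-1.0,2.9,0],[0,0,0]],[[-1.0,2.9,0],[0,0,0]],[[-1.0,2.9,0],[0,0,0]],[[0,0,0],[0,0,0]],[[0,0,0],[0,0,0]]]}}

```text
clock: 5.48
position: [0.4788, 0.2928, 0.2013]
tool_rot: [0.2, 0.98, -0.0, -0.001]
wrist_force: [0.5, -0.6, 0.4]
gripper_width: 0.001
```

```bash
python3 - <<'E'
from h import *
print(read_state()["position"])
t=vision.grab_frame("top");s=vision.grab_frame("scene")
def c(i,x,y,w=80,h=90): return cv2.resize(i[y-h//2:y+h//2,x-w//2:x+w//2],None,fx=5,fy=5,interpolation=cv2.INTER_CUBIC)
cv2.imwrite("pics/sw2.png",np.hstack([c(t["img"],320,180),c(s["img"],405,205)]))
E
```

```text
[0.47877185 0.29278193 0.20129152]
```

View pics/sw2.png

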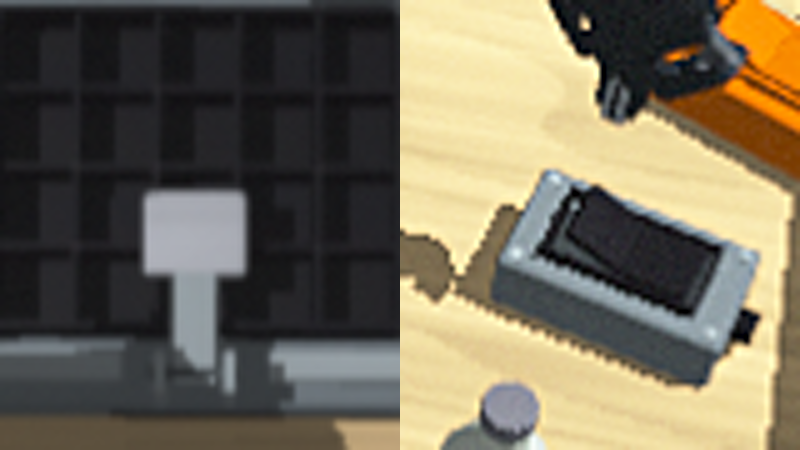

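The clamp pad now sits at top pixel (319,181.6). That puts x at about 0.577 at z = 0.123, as expected for flat. The gripper is clear above the switch box, and the rocker's raised half (left in the scene view, at about (600,205) in the crop) is still up. I'll go down on it.

Emit:
{"op": "carry_out", "data": {"targets": [[[0,0,-2.5],[0,0,0]],[[0,0,-2.5],[0,0,0]],[[0,0,-2.5],[0,0,0]],[[0,0,-2.0],[0,0,0]],[[0,0,-0.5],[0,0,0]],[[0,0,-0.4],[0,0,0]],[[0,0,-0.4],[0,0,0]],[[0,0,-0.4],[0,0,0]],[[0,0,-0.2],[0,0,0]],[[0,0,0],[0,0,0]]]}}

```text
clock: 6.42
position: [0.481, 0.2911, 0.0888]
tool_rot: [0.202, 0.979, 0.001, 0.001]
wrist_force: [0.6, -0.7, 0.1]
gripper_width: 0.002
```

Emit:
{"op": "carry_out", "data": {"targets": [[[0,0,-0.2],[0,0,0]],[[0,0,-0.1],[0,0,0]],[[0,0,-0.1],[0,0,0]],[[0,0,-0.1],[0,0,0]],[[0,0,0],[0,0,0]]]}}

```text
clock: 6.83
position: [0.4809, 0.291, 0.0859]
tool_rot: [0.202, 0.979, 0.001, 0.0]
wrist_force: [-4.6, -4.5, 18.6]
gripper_width: -0.003
```

Emit:
{"op": "carry_out", "data": {"targets": [[[0,0,-0.1],[0,0,0]],[[0,0,0],[0,0,0]],[[0,0,0.6],[0,0,0]],[[0,0,2.0],[0,0,0]],[[0,0,3.0],[0,0,0]],[[0,0,3.0],[0,0,0]],[[0,0,3.0],[0,0,0]],[[0,0,0],[0,0,0]]]}}

```text
clock: 7.5
position: [0.4832, 0.2935, 0.2043]
tool_rot: [0.202, 0.979, 0.005, 0.004]
wrist_force: [0.8, 0.9, -1.0]
gripper_width: 0.001
```

Emit:
{"op": "carry_out", "data": {"targets": [[[0,-3.1,0],[0,0,0]],[[0,-3.1,0],[0,0,0]],[[0,-3.1,0],[0,0,0]],[[0,-3.1,0],[0,0,0]],[[0,-3.1,0],[0,0,0]],[[0,-3.1,0],[0,0,0]],[[0,-3.1,0],[0,0,0]],[[0,-3.1,0],[0,0,0]],[[0,-3.1,0],[0,0,0]],[[0,-3.1,0],[0,0,0]],[[0,0,0],[0,0,0]]]}}

```text
clock: 8.42
position: [0.4794, -0.0255, 0.1982]
tool_rot: [0.206, 0.978, -0.001, 0.0]
wrist_force: [0.4, -0.1, 0.0]
gripper_width: -0.001
```

```bash
python3 - <<'E'
from h import *
np.set_printoptions(precision=4,suppress=True)
print(read_state()["position"],read_state()["joints"])
t=vision.grab_frame("top");s=vision.grab_frame("scene")
def c(i,x,y,w=80,h=90): return cv2.resize(i[y-h//2:y+h//2,x-w//2:x+w//2],None,fx=5,fy=5,interpolation=cv2.INTER_CUBIC)
cv2.imwrite("pics/sw3.png",np.hstack([c(t["img"],220,217),c(s["img"],405,205)]))
E
```

```text
[ 0.4794 -0.0255  0.1982] [-0.473   0.1664  0.4848  2.0104 -0.0896  0.9854  1.2106]
```

View pics/sw3.png

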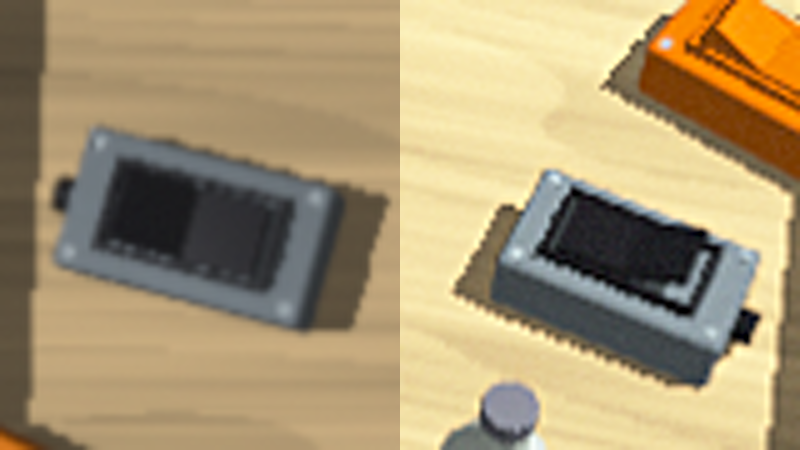

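The rocker is fully over: the right half in the top crop, around (235,235), lies level and the cable-side half is up. On to the flat button.

Emit:
{"op": "carry_out", "data": {"targets": [[[0,-3.1,0],[0,0,0]],[[0,-3.1,0],[0,0,0]],[[0,-3.1,0],[0,0,0]],[[0,-3.1,0],[0,0,0]],[[0,-3.1,0],[0,0,0]],[[0,-3.1,0],[0,0,0]],[[0,-3.1,0],[0,0,0]],[[0,-3.1,0],[0,0,0]],[[0,-3.0,0],[0,0,0]],[[0,0,0],[0,0,0]],[[0,0,0],[0,0,0]]]}}

```text
clock: 9.43
position: [0.4805, -0.2971, 0.1978]
tool_rot: [0.203, 0.979, 0.0, -0.0]
wrist_force: [0.0, 0.3, -0.0]
gripper_width: 0.002
```

Emit:
{"op": "carry_out", "data": {"targets": [[[0,0,-2.5],[0,0,0]],[[0,0,-2.5],[0,0,0]],[[0,0,-2.5],[0,0,0]],[[0,0,-1.3],[0,0,0]],[[0,0,-0.6],[0,0,0]],[[0,0,-0.3],[0,0,0]],[[0,0,0],[0,0,0]]]}}

```text
clock: 10.02
position: [0.4808, -0.2963, 0.1015]
tool_rot: [0.201, 0.98, 0.0, 0.0]
wrist_force: [-0.5, -0.3, 0.6]
gripper_width: 0.0
```

```bash
python3 - <<'E'
from h import *
np.set_printoptions(precision=4,suppress=True)
print(read_state()["position"],read_state()["joints"])
t=vision.grab_frame("top");s=vision.grab_frame("scene")
def c(i,x,y,w=80,h=80): return cv2.resize(i[y-h//2:y+h//2,x-w//2:x+w//2],None,fx=5,fy=5,interpolation=cv2.INTER_CUBIC)
cv2.imwrite("pics/bt.png",np.hstack([c(t["img"],447,218),c(s["img"],217,177)]))
E
```

```text
[ 0.4808 -0.2963  0.1015] [ 0.0462  0.4732  0.5509  1.9065 -0.3238  0.85    1.9298]
```

View pics/bt.png

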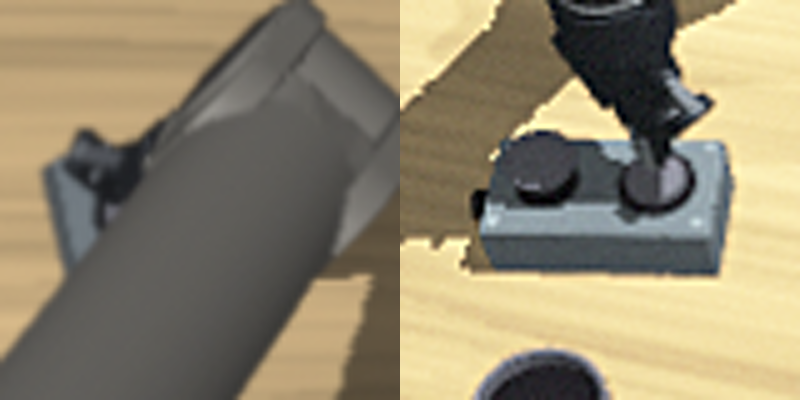

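The scene view shows the fingertip just above the flat button, at about (655,175) in the crop. The mushroom at (545,165) is clear of it. Now I press.

Emit:
{"op": "carry_out", "data": {"targets": [[[0,-0.2,-0.5],[0,0,0]],[[0,0,-0.5],[0,0,0]],[[0,0,-0.4],[0,0,0]],[[0,0,-0.3],[0,0,0]],[[0,0,-0.3],[0,0,0]],[[0,0,-0.2],[0,0,0]],[[0,0,0],[0,0,0]]]}}

```text
clock: 10.7
position: [0.4803, -0.2993, 0.081]
tool_rot: [0.202, 0.979, 0.001, 0.0]
wrist_force: [-4.4, 2.4, 14.3]
gripper_width: 0.001
```

Emit:
{"op": "carry_out", "data": {"targets": [[[0,0,-0.1],[0,0,0]],[[0,0,0],[0,0,0]],[[0,0,0],[0,0,0]]]}}

```text
clock: 10.95
position: [0.4803, -0.2993, 0.0808]
tool_rot: [0.202, 0.979, 0.001, 0.0]
wrist_force: [-5.3, 3.7, 20.2]
gripper_width: 0.005
```

Emit:
{"op": "carry_out", "data": {"targets": [[[0,0,0.5],[0,0,0]],[[0,0,1.5],[0,0,0]],[[0,0,2.5],[0,0,0]],[[0,0,3.0],[0,0,0]],[[0,0,3.0],[0,0,0]],[[0,0,3.0],[0,0,0]],[[-1.5,0,2.0],[0,0,0]],[[-1.5,0,0],[0,0,0]],[[-1.5,0,0],[0,0,0]],[[0,0,0],[0,0,0]],[[0,0,0],[0,0,0]]]}}

```text
clock: 11.87
position: [0.4348, -0.2989, 0.2332]
tool_rot: [0.202, 0.979, 0.0, 0.0]
wrist_force: [0.6, -0.0, -0.6]
gripper_width: 0.001
```

```bash
python3 - <<'E'
from h import *
s=vision.grab_frame("scene")
print(read_state()["wrist_force"],read_state()["position"])
cv2.imwrite("pics/end.png",cv2.resize(s["img"][120:300,160:460],(800,480),interpolation=cv2.INTER_CUBIC))
E
```

```text
[-0.01714913  0.10350964 -0.31919318] [ 0.43560335 -0.29871245  0.23314407]
```

View pics/end.png

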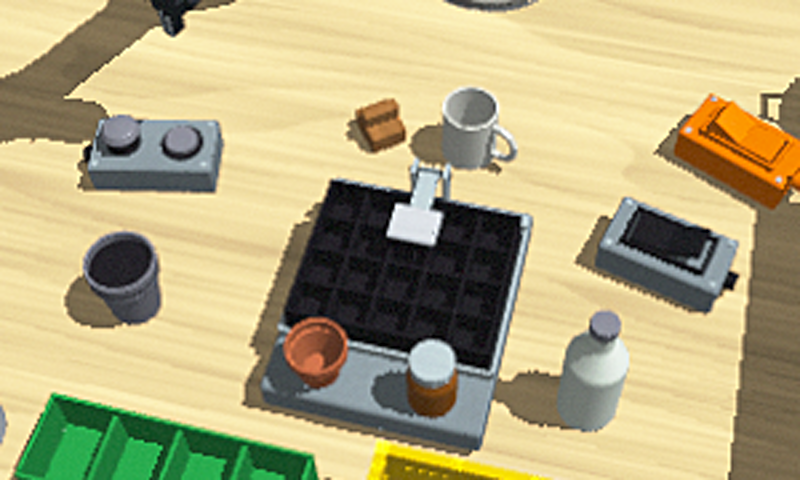

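The final picture shows the clamp flat at (415,222), the rocker over at (668,237) and the flat button back up at (182,142). The other things are where they were and the gripper is clear. I'm handing the job in.

```bash
python3 -c "
from workcell import ctrl
print(ctrl.close_job())"
```

```text
the job is handed in; nothing more can be done
None
```

The tray shaker job is done in the order asked and handed in at about 12 s on the robot's clock.

| Step | Fingertip height at the stop | Expected height | Last force read |
|---|---|---|---|
| Clamp pad pressed flat | 123 mm | 123 mm | 11 N |
| Grey rocker's raised half pushed over | 61 mm | 61 mm | 19 N |
| Low flat button pressed in, then released | 56 mm | 56 mm (6 mm travel) | 20 N |

I pressed the clamp and rocker 1–2 mm further after those readings and did not read the force at that point.

The last picture showed the clamp flat, the rocker over and the flat button back up. The mushroom button was never touched, the tray, jar, pots, mug and block looked to be where they started, and the gripper was clear with no force on it.

Two checks were not exact. The two cameras disagreed by up to 7 mm on where the flat button was, so I aimed between them, well within its 42 mm width. The early clamp pad measurement was also rough in height, but the press confirmed it. Button travel and spring-back were judged from tip height, force and the picture, because the joint values can't be read directly.

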